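Post a carton of cover slips through the sprung flap of the slip store

ROBOT

A 6-joint arm with a two-finger parallel gripper is mounted at the origin on a cart in front of the work surface, level with it; the furniture and walls round the work are solid. World frame = base frame: x ahead of the robot, y to its left, z up, the work surface at z = 0. Lengths are in mm, angles in rad, forces in N, time in s.
With the tool pointing down it reaches from about 275 to 1000 mm from the base axis. Payload 8.4 kg.
Tool frame: the origin (TCP) lies on the centre line of the jaws, within the pads' length; the fingertips stand 22 mm ahead of it and the grasp point (between the pads) lies 3 mm ahead of it; z points along the fingers, y is the direction in which the jaws open and shut (so a half turn about z gives the same grasp; the last joint's range is limited). The gripper opens to 85 mm and grips with 20 to 120 N. Pads are 22 mm wide; open, the fingers measure 114 mm over their backs; the gripper's body (76 mm by 85 mm) begins 54 mm behind the grasp point. The pads swing forward as they close: fully open they stand 13 mm farther back than shut.
Start: joints at [-1.162, 0.353, 1.633, -0, 1.155, -0.002], TCP at [249.588, -573.004, 253.281] pointing down, gripper open.
Joint ranges: [-2.63, 2.63], [-0.92, 2.1], [0.06, 2.66], [-1.3, 4.44], [0, 2.69], [-3.02, 3.02]. Speed limits (rad/s): [2.22, 2.22, 2.79, 3.14, 3.14, 3.14].

INTERFACE

Orientations are given as [roll, pitch, yaw] about the fixed x, y, z axes, in that order (R = Rz(yaw) Ry(pitch) Rx(roll)).
In Python, from rig import r gives the robot as it stands.
- The arm moves only by the tool carry_out, never from a script. Its argument "rows" is text: rows parted by semicolons, each of 5 numbers parted by spaces: the opening, from 0 (shut) to 1 (fully open), then the shift along the tool's x, y, z in units of 30 mm (1.0 is 30 mm), then the turn about the tool's z in units of 8 degrees (1.0 is 8 degrees). A call has 1 to 12 rows; each row shifts and turns the commanded pose from where the row before left it, along the tool's axes as they then stand; what a row does not reach is not made up. A row lasts 1/8 s, in which the tool goes at most 62.5 mm and 10.7 degrees, less where a joint would pass 70% of its speed; a pose out of reach is approached as far as the arm can. A call is refused whole if a number of a shift passes 1 or a number of a turn 1, either way. A call with a gripper value outside its range is refused whole. The fingers move at their own pace and stop on an object; "newtons" is the grip in N (left out, the last holds). Time passes only in rows, so rows that do not move let the fingers close. It gives the time, the measured TCP pose, the force and the opening at its end, in the units of the state.
- r.sense(): the state, without advancing time (a new reading comes with each control period).
- r.grab_frame(name): name is "side" or "top"; returns the picture (480x640x3 uint8, blue, green, red); there is no depth.
- r.get_calibration(name): a dict with "intrinsics" (3x3 intrinsics, pixels), "k1" (the pictures are not rectified: a ray, as slopes to the right and down, at radius r is drawn at 1 + k1 r^2 times it, then the intrinsics apply), "position" and "rotation" of the camera in the world. Camera axes: x right, y up, looking along -z (the intrinsics and any distortion apply to the point x, -y, -z); pixel columns grow to the right and rows downward; lengths in mm; the calibration is good to about 2 mm. A picture is of the moment at which its call begins. get_calibration takes no time and is no camera call.
- r.sign_off(): hands the job in, once; it reports no verdict.
The state is a dict: "clock": time; "qpos": joint angles; "qvel": joint speeds; "joint_efforts": joint torques, N m; "eef_pos": TCP position; "tcp_rot": TCP orientation; "contact_force": force on the tool from outside, world axes, zero at the start; "wrist_torque": the same for the moment, N m; "opening": opening from 0.0 (shut) to 1.0 (fully open).
Only numpy, scipy, OpenCV 4.12 (cv2) and the standard library are available. Lean on these libraries where they do the work, as an engineer would, in place of code of your own. Each camera call takes 0.05 s, during which the arm holds its last target.

TASK

Put the carton of cover slips flat on the open ledge in front of the grey covered lane, long side along the lane, and let go. Then push it from behind with the shut fingers, through the sprung double flap and along the lane, until you feel it bear on the rubber buffer at the far end: press it there with about 5 to 10 N for half a second, never ramming it. Take the fingers out, so that the flap swings shut behind the carton, which stays lying flat against the buffer; leave the things standing round about where they are.

Things in the scene. Friction and masses are not known exactly. Their poses are not given: they have to be found in the camera images.
- carton: White cardboard carton with a coloured end panel on top, a rigid box 52 (its x) x 72 (its y) x 34 (z) mm, 0.06 to 0.13 kg. Origin: centre of its underside; z up. It lies flat on the bench to the left of the lane at the start. Either end may go first. Beyond it, farther left, a retort ring 100 mm across hangs 300 mm over the bench round x = 0.39, y = 0.42 m: keep the wrist clear of it.
- lane: Fixed grey covered lane on an aluminium floor plate 3 mm thick. Origin: centre of the mouth, at bench height (plate top at z = 3 mm); x points along the lane, away from the robot, y left, z up; yaw -0.15 to 0.15 rad. The mouth is 58 mm wide; behind a wider pocket for the flaps (x = 0 to 55 mm) the guides are again 58 mm apart. Highest part: z = 54 mm; far end x = 166 mm.
- ledge (a point): Where the carton goes on the open ledge: on the plate's top, 72 mm before the mouth (lane x = -72, y = 0, z = 3 mm). The ledge is the plate from lane x = -118 to -30 mm, y = -53 to +53 mm, without walls. From lane x = -30 mm two funnel vanes, up to z = 31 mm, narrow from 79 mm apart to 58 mm at the mouth.
- slot (a point): Middle of the finger slot in the lane's cover, at lane x = 85, y = 0, z = 52 mm (cover top; underside z = 49 mm). The slot is 46 mm wide (y = -23 to +23 mm), open along the whole lane from the mouth to its far end, so that shut fingers pointing down can follow the carton from behind; the carton does not fit through it flat.
- flap_left (a joint): Left leaf of the sprung double flap just inside the mouth: upright steel plate reaching 38 mm from its upright pin (lane x = 5, y = +40 mm) to the middle, z = 8 to 42 mm. 0 = shut; grows as it swings inward, to 1.5 rad; never outward. Spring 0.03 N m shut, 0.1 open: the carton takes some 3 to 10 N to pass. It sweeps to lane x = 44 mm, leans on fingers in its way and shuts when they leave.
- flap_right (a joint): Right leaf of the double flap, the mirror image: pin at lane x = 5, y = -40 mm; 0 = shut, grows inward to 1.5 rad, same spring.
- end_stop: Fixed aluminium end stop, 133 to 145 mm in from the mouth (differs). Its hard rubber buffer, a disc 24 mm across, 18 mm over the plate, sits on a stiff adjusting screw and stands 0 to 15 mm out towards the robot of the point given: feel for it. It hardly yields (1 mm at 16 N); over 16 N is ramming. Origin: on the plate's top, under the buffer's face if screwed fully in; axes as the lane.
- weighing_bottle_a: Bystander: glass weighing bottle with lid, 44 mm across, 57 mm high; origin under its centre.
- weighing_bottle_b: Bystander: glass weighing bottle with lid, 44 mm across, 57 mm high; origin under its centre.
- tape: Bystander: roll of tape lying flat, 68 mm across, 18 mm high; origin under its centre.
- beaker: Bystander: glass beaker, 78 x 87 x 94 mm; origin under its centre.
There are look-alikes about, which are no part of the job. Leave any yellow look-alike of the carton alone. Leave any purple look-alike of the end_stop alone.

How it is judged (in metres and radians):
On the way, in this order (a step that is already met when the one before it is completed fails the run):
1. the carton lies flat on the ledge before the mouth, long side along the lane (within 0.35 rad), let go (x of carton in the frame of lane between -0.13 and -0.035 m and y of carton in the frame of lane between -0.035 and 0.035 m and z of carton in the frame of lane below 0.008 m and angle between carton's own z axis and vertical below 0.05 rad and angle between the y axis of carton and the x axis of lane, either way round below 0.35 rad and contact force between the fingers and carton below 0.3 N), for 0.2 s.
2. the carton passes flat through the mouth and holds both leaves of the flap open (over 0.6 rad) (x of carton in the frame of lane between -0.03 and 0.07 m and z of carton in the frame of lane below 0.012 m and angle between carton's own z axis and vertical below 0.15 rad and value of joint each of flap_left, flap_right above 0.6 rad), for 0.1 s.
3. the carton is pressed on the rubber buffer with more than 3 N for 0.3 s (contact force between carton and end_stop above 3 N), for 0.3 s.
At the end, for the whole second after the job is handed in: The carton lies flat in the lane, at rest, lined up with it within 0.12 rad, its centre 33 to 54 mm before the end stop's origin (where pressing it on the buffer leaves it), and both leaves of the flap behind it are shut (below 0.08 rad) (x of carton in the frame of end_stop between -0.054 and -0.033 m and y of carton in the frame of end_stop between -0.012 and 0.012 m and z of carton in the frame of end_stop below 0.004 m and angle between carton's own z axis and vertical below 0.05 rad and angle between the y axis of carton and the x axis of lane, either way round below 0.12 rad and value of joint each of flap_left, flap_right below 0.08 rad and linear speed of carton below 0.01 m/s); the robot touches nothing.
It fails at once if the carton bears on the end stop with more than 16 N (contact force between carton and end_stop above 16 N).
It fails at once if a bystander is moved more than 30 mm (distance of any of weighing_bottle_a, weighing_bottle_b, tape, beaker from where it was at the start of the episode above 0.03 m).
It also fails if it takes over 72 s, if anything falls off the work surface, if the arm or the gripper's body presses on something with over 40 N, if the wrist force passes 120 N, or if a joint passes its speed limit or range.

## Working session

There is one attempt and no reset: what is moved stays moved. The work goes in short steps, Python scripts to look and compute and a tool call to move; the robot and the scene stay as the last step left them, time stands still between calls to the robot, and variables do not carry over. Pictures are saved under pics/ and viewed, and the job is handed in when it is done.

Besides the shell and the picture viewer there is one more tool, called after "Call:" in YAML: its name, and indented under it one key for each argument. carry_out: Moves the arm, as the interface text tells. Its arguments: {"type":"object","properties":{"rows":{"type":"string"},"newtons":{"type":"number"}},"required":["rows"]}

```bash
ls; mkdir -p pics; python3 - <<'E'
from rig import r
import cv2
print(r.sense())
for n in("top","side"):
    cv2.imwrite(f"pics/{n}0.png",r.grab_frame(n)); print(r.get_calibration(n))
E
```

```text
pics
{'clock': 0.0, 'qpos': array([-1.16239111e+00,  3.53651248e-01,  1.63414054e+00, -2.45217454e-05,
        1.15517925e+00, -2.40220935e-03]), 'qvel': array([ 0.00050913, -0.00031551,  0.00054843, -0.00035202, -0.00150312,
        0.00080375]), 'joint_efforts': array([-1.98377275e-03, -6.05259490e+01, -3.42066872e+01, -1.40672687e-04,
        9.44063271e-03,  1.47457274e-05]), 'eef_pos': array([ 249.40985068, -572.59622278,  252.55697324]), 'tcp_rot': array([-3.14021421e+00,  1.91092316e-05,  4.10817353e-01]), 'contact_force': array([-0.32659751,  0.18141332,  0.46649573]), 'wrist_torque': array([-0.03564589, -0.02439307, -0.05977142]), 'opening': 0.9962845873954622}
{'intrinsics': array([[493.20823629,   0.        , 324.47885783],
       [  0.        , 493.20823629, 232.53544479],
       [  0.        ,   0.        ,   1.        ]]), 'k1': -0.05266370074228109, 'position': array([ 373.90189909,   28.45122614, 1025.97005532]), 'rotation': array([ 0.1365688 ,  0.00245998, -1.54241635])}
{'intrinsics': array([[476.05441914,   0.        , 318.48263104],
       [  0.        , 476.05441914, 238.84299874],
       [  0.        ,   0.        ,   1.        ]]), 'k1': -0.08420304616081903, 'position': array([174.97033004, 837.50400004, 425.92841143]), 'rotation': array([ 1.18708949,  0.01806203, -2.73760448])}
```

View pics/top0.png

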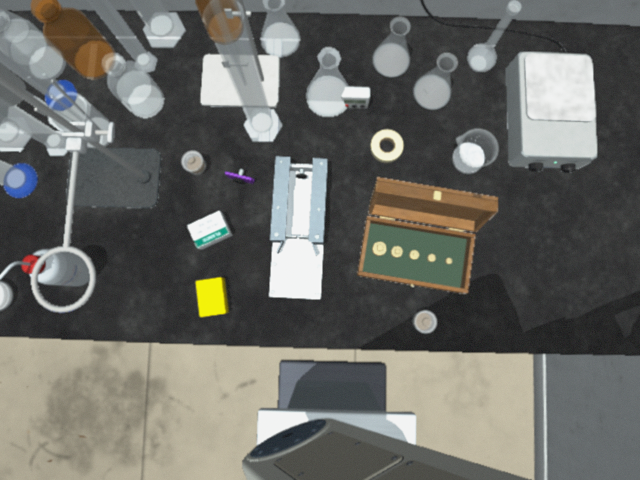

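View pics/side0.png

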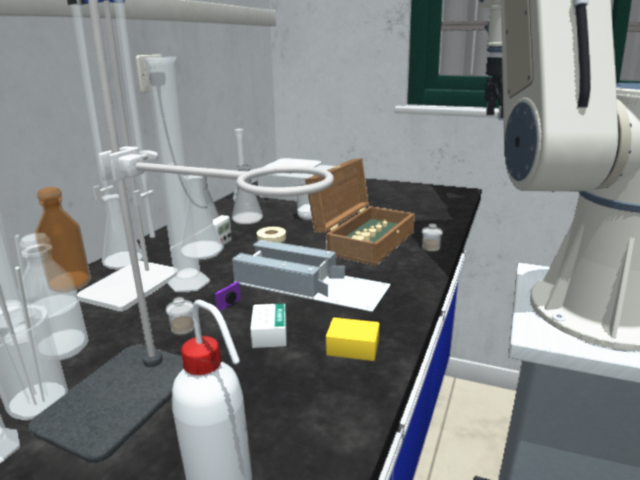

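The two pictures show:
- **Carton candidates:** a white box with a teal panel at top (209,229) / side (268,325), and a yellow one at top (211,296). The white one fits the description and the yellow is the look-alike.
- **End stop:** the purple thing at top (239,176) is the look-alike. The real one is inside the lane.
- **Lane:** top (298,225), with its ledge at the lower end.
- **Bystanders:** bottles at (193,161) and (425,321), tape at (387,145), beaker at (475,150).

Next I'll enlarge and measure.

```bash
cat > h.py <<'E'
import numpy as np, cv2
from scipy.spatial.transform import Rotation as R
from rig import r
def cam(n):
    c=r.get_calibration(n); return c, R.from_euler('xyz',c['rotation']).as_matrix()
def ray(n,uv):
    c,M=cam(n)
    K=c['intrinsics'];x=(uv[0]-K[0,2])/K[0,0];y=(uv[1]-K[1,2])/K[1,1]
    rd=np.hypot(x,y);s=rd
    for _ in range(20): s=rd/(1+c['k1']*s*s)
    f=s/rd if rd>0 else 1
    return c['position'],M@np.array([x*f,-y*f,-1])
def onz(n,uv,z):
    p,d=ray(n,uv); return p+d*(z-p[2])/d[2]
def proj(n,P):
    c,M=cam(n);q=M.T@(np.asarray(P,float)-c['position']);x=q[0]/-q[2];y=-q[1]/-q[2]
    f=1+c['k1']*(x*x+y*y);K=c['intrinsics'];return np.array([K[0,0]*x*f+K[0,2],K[1,1]*y*f+K[1,2]])
E
python3 - <<'E'
from h import *
im=cv2.imread('pics/top0.png')
a=cv2.resize(im[195:265,175:245],None,fx=5.5,fy=5.5,interpolation=cv2.INTER_CUBIC)
b=cv2.resize(im[145:305,255:345],None,fx=3.6,fy=3.6,interpolation=cv2.INTER_CUBIC)
o=np.zeros((580,780,3),np.uint8);o[:a.shape[0],:a.shape[1]]=a;o[:b.shape[0],400:400+b.shape[1]]=b
cv2.imwrite('pics/crop0.png',o)
def quad(mask,z,lbl):
    cs,_=cv2.findContours(mask,cv2.RETR_EXTERNAL,cv2.CHAIN_APPROX_NONE);c=max(cs,key=cv2.contourArea)
    pts=np.array([onz('top',p,z)[:2] for p in c[:,0].astype(float)],np.float32)
    rr=cv2.minAreaRect(pts);print(lbl,rr,cv2.boxPoints(rr).round(1).tolist(),'px',cv2.minAreaRect(c))
hsv=cv2.cvtColor(im,cv2.COLOR_BGR2HSV)
m=np.zeros(im.shape[:2],np.uint8);roi=hsv[195:265,175:245]
m[195:265,175:245]=((roi[...,2]>90)).astype(np.uint8)*255
quad(m,34,'carton')
m[:]=0;roi=hsv[195:265,175:245];m[195:265,175:245]=((roi[...,1]>100)&(roi[...,2]>60)&(roi[...,0]>70)&(roi[...,0]<100))*255
quad(m,34,'teal')
m[:]=0;m[246:302,262:330]=(hsv[246:302,262:330,2]>180)*255
quad(m,3,'ledge')
E
```

```text
carton ((509.2562255859375, 271.15484619140625), (60.72552490234375, 77.55207061767578), 26.975061416625977) [[464.6000061035156, 291.8999938964844], [499.79998779296875, 222.8000030517578], [553.9000244140625, 250.39999389648438], [518.7000122070312, 319.5]] px ((208.6003875732422, 229.78651428222656), (29.118682861328125, 38.482574462890625), 64.98310089111328)
teal ((495.1289978027344, 265.7445373535156), (13.48232650756836, 69.31863403320312), 26.747840881347656) [[473.5, 293.70001220703125], [504.70001220703125, 231.8000030517578], [516.7000122070312, 237.8000030517578], [485.5, 299.70001220703125]] px ((210.8072967529297, 236.6658477783203), (6.495401859283447, 34.15324401855469), 65.224853515625)
ledge ((432.33624267578125, 92.00227355957031), (105.82199096679688, 109.24129486083984), 88.80738067626953) [[376.6000061035156, 40.20000076293945], [485.79998779296875, 38.0], [488.0, 143.8000030517578], [378.79998779296875, 146.0]] px ((295.7596435546875, 271.0662841796875), (51.2448616027832, 52.821624755859375), 3.012787342071533)
```

View pics/crop0.png

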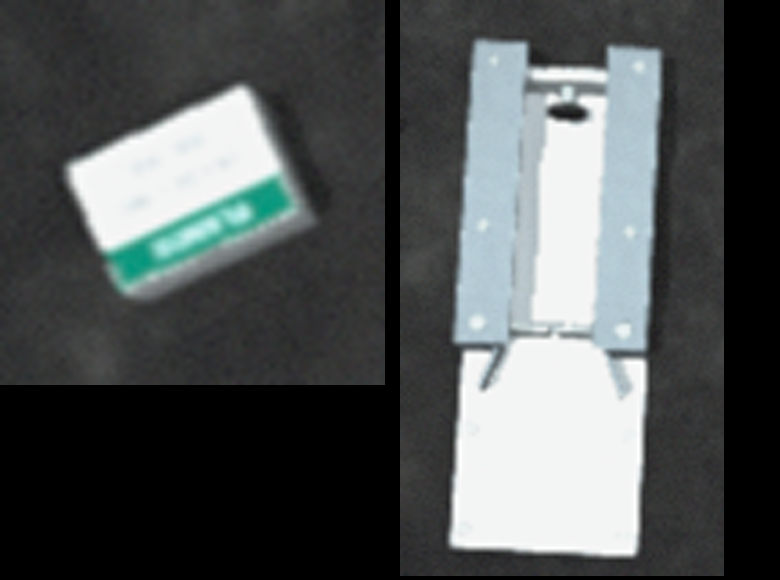

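```bash
python3 - <<'E'
from h import *
A=lambda p:((p[0]+.5)/5.5-.5+175,(p[1]+.5)/5.5-.5+195)
B=lambda p:((p[0]-400+.5)/3.6-.5+255,(p[1]+.5)/3.6-.5+145)
c=np.array([onz('top',A(p),34)[:2] for p in [(67,165),(240,85),(297,207),(122,292)]])
print(c.round(1),[np.linalg.norm(c[i]-c[i-1]).round(1) for i in range(4)],c.mean(0))
for i in range(4):
  d=c[i]-c[i-1];print(np.arctan2(d[1],d[0]))
l=np.array([onz('top',B(p),52)[:2] for p in [(474,40),(660,48),(646,355),(455,343)]]);print('cover',l.round(1))
g=np.array([onz('top',B(p),3)[:2] for p in [(450,547),(637,556)]]);print('ledge',g.round(1))
for a,b in((l[3],l[0]),(l[2],l[1])):
  d=b-a;print('yaw',np.arctan2(d[1],d[0]),np.linalg.norm(d))
for a,b in((l[2],l[3]),(l[1],l[0]),(g[1],g[0])):
  d=b-a;print('yawfromY',np.arctan2(-d[0],d[1]),np.linalg.norm(d))
s=[onz('top',B(p),52)[:2] for p in [(528,65),(607,70),(595,320),(510,320)]];print('slot',np.round(s,1))
print('buffer', onz('top',B((567,112)),25))
E
```

```text
[[518.6 316.7]
 [550.5 253.7]
 [505.3 229.9]
 [471.8 293. ]] [np.float64(52.4), np.float64(70.6), np.float64(51.2), np.float64(71.5)] [511.53853793 273.33279805]
0.4674608584653089
-1.101556568658549
-2.6560366444563046
2.0578143044726804
cover [[663.  139.7]
 [661.1  34.1]
 [486.1  37. ]
 [489.8 142.8]]
ledge [[378.  146.4]
 [376.   39.3]]
yaw -0.018043809342097986 173.22628827314418
yaw -0.016473917901821542 175.0647284742502
yawfromY -0.03491619820949038 105.85619444184665
yawfromY -0.017548742885121146 105.56630779140005
yawfromY -0.018510104414727908 107.17049588826198
slot [[649.1 108.5]
 [647.4  63.7]
 [504.8  65.8]
 [503.4 112.9]]
buffer [629.34131053  87.04619566  25.        ]
```

The crop confirms the white/teal carton. Its centre is near (511.5, 273.3) mm and its short axis lies at 0.477 rad. The lane mouth is near (495.5, 90) with yaw about -0.019. I'm moving towards the carton, still at height.

Call:
carry_out:
  rows: "1 0.8 -0.93 0 0;1 0.8 -0.93 0 0;1 0.8 -0.93 0 0;1 0.8 -0.93 0 0;1 0.8 -0.93 0 0;1 0.8 -0.93 0 0;1 0.8 -0.93 0 0;1 0.8 -0.93 0 0;1 0.8 -0.93 0 0;1 0.8 -0.93 0 0;1 0.8 -0.93 0 0;1 0.8 -0.93 0 0"
  newtons: 30

```text
clock: 1.6
eef_pos: [380.0, -149.9, 253.2]
tcp_rot: [-3.141, 0.0, 0.411]
contact_force: [-0.2, 0.6, -0.6]
opening: 0.998
```

Call:
carry_out:
  rows: "1 0.8 -0.93 0 0;1 0.8 -0.93 0 0;1 0.8 -0.93 0 0;1 0.8 -0.93 0 0;1 0.8 -0.93 0 0;1 0.8 -0.93 0 0;1 0.8 -0.93 0 0;1 0.8 -0.93 0 0;1 0.8 -0.93 0 0;1 0.8 -0.93 0 0;1 0.8 -0.93 0 0;1 0.8 -0.93 0 0"

```text
clock: 3.1
eef_pos: [510.3, 272.0, 252.9]
tcp_rot: [3.141, 0.001, 0.411]
contact_force: [0.5, 0.5, 0.8]
opening: 0.999
```

Call:
carry_out:
  rows: "1 0 0 0.2 -0.98;1 0 0 0.2 -0.98;1 0 0 0.2 -0.98;1 0 0 0.2 -0.98;1 0 0 0.2 -0.98;1 0 0 0.2 -0.98;1 0 0 0.2 -0.98;1 0 0 0.2 -0.98;1 0 0 0.2 -0.98;1 0 0 0.2 -0.98;1 0 0 0.2 -0.98;1 0 0 0.2 -0.98"

```text
clock: 4.6
eef_pos: [510.1, 270.8, 180.8]
tcp_rot: [-3.141, 0.0, 2.057]
contact_force: [-0.8, -0.5, 0.4]
opening: 1.001
```

```bash
python3 - <<'E'
from h import *
im=cv2.imread('pics/side0.png')
cv2.imwrite('pics/crop1.png',cv2.resize(im[220:360,220:400],None,fx=4.4,fy=4.2,interpolation=cv2.INTER_CUBIC))
for P in [(518.6,316.7,34),(550.5,253.7,34),(505.3,229.9,34),(471.8,293,34),(377,92.8-53,3),(378,146.4,3),(489.8,142.8,52),(663,139.7,52)]:
  q=proj('side',P);print(P,((q-[220,220])*[4.4,4.2]).round())
E
```

```text
(518.6, 316.7, 34) [130. 455.]
(550.5, 253.7, 34) [143. 357.]
(505.3, 229.9, 34) [280. 350.]
(471.8, 293, 34) [283. 448.]
(377, 39.8, 3) [744. 267.]
(378, 146.4, 3) [669. 378.]
(489.8, 142.8, 52) [409. 224.]
(663, 139.7, 52) [ 50. 161.]
```

View pics/crop1.png

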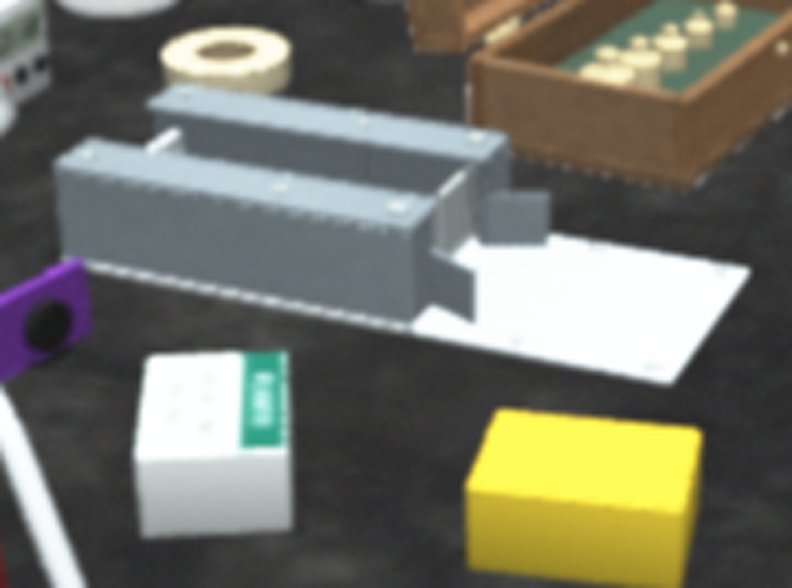

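The carton and ledge corners in the side view agree with the top-view measurement to about 2 mm. I'm going down to grasp.

Call:
carry_out:
  rows: "1 0.05 0.07 0.7 0;1 0 0 0.7 0;1 0 0 0.7 0;1 0 0 0.7 0;1 0 0 0.7 0;1 0 0 0.7 0;1 0 0 0.5 0;1 0 0 0.45 0;1 0 0 0 0"

```text
clock: 5.72
eef_pos: [510.9, 272.9, 25.9]
tcp_rot: [-3.14, -0.0, 2.053]
contact_force: [0.4, 0.7, 0.5]
opening: 1.001
```

Call:
carry_out:
  rows: "0.4 0 0 0 0;0.4 0 0 0 0;0.4 0 0 0 0;0.4 0 0 0 0;0.4 0 0 0 0;0.4 0 0 0 0;0.4 0 0 0 0"
  newtons: 30

```text
clock: 6.6
eef_pos: [512.0, 273.5, 27.6]
tcp_rot: [3.14, -0.0, 2.053]
contact_force: [-0.6, -0.2, 6.2]
opening: 0.6
```

Call:
carry_out:
  rows: "0.4 0 0 -0.6 0;0.4 0 0 -0.9 0;0.4 0 0 -0.9 0;0.4 -0.5 -0.68 0 0;0.4 -0.5 -0.68 0 0;0.4 -0.5 -0.68 0 0;0.4 -0.5 -0.68 0 0;0.4 -0.5 -0.68 0 0;0.4 -0.5 -0.68 0 0;0.4 -0.5 -0.68 0 0;0.4 -0.5 -0.68 0 0;0.4 0 0 0 0"

```text
clock: 8.1
eef_pos: [421.7, 90.3, 99.5]
tcp_rot: [-3.141, -0.0, 2.051]
contact_force: [0.1, 0.5, -1.0]
opening: 0.603
```

Call:
carry_out:
  rows: "0.4 0 0 0 -0.96;0.4 0 0 0 -0.96;0.4 0 0 0 -0.96;0.4 0 0 0 -0.96;0.4 0 0 0 -0.96;0.4 0 0 0 -0.96;0.4 0 0 0 -0.96;0.4 0 0 0 -0.94;0.4 0 0 0 0"

```text
clock: 9.22
eef_pos: [423.2, 91.9, 99.3]
tcp_rot: [3.141, 0.001, 3.122]
contact_force: [-0.3, 0.3, -1.2]
opening: 0.603
```

```bash
python3 - <<'E'
from h import *
im=r.grab_frame('side');cv2.imwrite('pics/side1.png',im)
im2=r.grab_frame('top');
cv2.imwrite('pics/crop2.png',np.hstack([cv2.resize(im[150:330,240:440],(400,360)),cv2.resize(im2[160:360,200:400],(360,360))]))
print(r.sense()['eef_pos'],r.sense()['tcp_rot'],r.sense()['contact_force'],r.sense()['qpos'])
E
```

```text
[422.92607281  91.682266    99.11491971] [3.14133736e+00 7.40544759e-04 3.11952274e+00] [ 0.02270302 -0.70637935 -1.1558016 ] [ 2.09953544e-01  2.90851997e-01  2.16059445e+00  1.22891208e-04
  6.89366805e-01 -1.33886777e+00]
```

View pics/crop2.png

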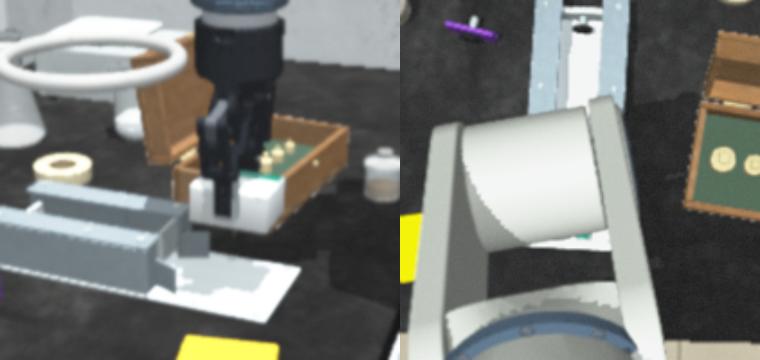

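The carton is held level over the ledge. Its underside sits about 27 mm below the TCP, so I'm lowering slowly.

Call:
carry_out:
  rows: "0.4 0 0 0.6 0;0.4 0 0 0.6 0;0.4 0 0 0.5 0;0.4 0 0 0.3 0;0.4 0 0 0.15 0;0.4 0 0 0.07 0;0.4 0 0 0 0;0.4 0 0 0 0"

```text
clock: 10.32
eef_pos: [422.7, 91.3, 32.5]
tcp_rot: [3.141, 0.001, 3.122]
contact_force: [-1.4, -0.3, -1.1]
opening: 0.601
```

Call:
carry_out:
  rows: "0.4 0 0 0.04 0;0.4 0 0 0.03 0;0.4 0 0 0 0;0.4 0 0 0 0"

```text
clock: 10.82
eef_pos: [422.6, 91.2, 30.5]
tcp_rot: [3.141, 0.0, 3.122]
contact_force: [-2.3, -0.3, 9.4]
opening: 0.6
```

Call:
carry_out:
  rows: "0.7 0 0 0 0;0.8 0 0 0 0;1 0 0 0 0;1 0 0 0 0;1 0 0 0 0;1 0 0 0 0;1 0 0 -0.5 0;1 0 0 -0.9 0;1 0 0 -0.9 0;1 0 0 -0.9 0;1 0 0 0 0"

```text
clock: 12.2
eef_pos: [423.9, 91.5, 128.6]
tcp_rot: [3.141, 0.005, 3.122]
contact_force: [1.8, -0.1, -0.4]
opening: 1.004
```

Call:
carry_out:
  rows: "0 0.9 0 0 0;0 0.9 0 0 0;0 0.9 0 0 0;0 0 0 0 0;0 0 0 0 0;0 0 0 0 0;0 0 0 0 0;0 0 0 0 0"

```text
clock: 13.2
eef_pos: [341.7, 92.8, 126.0]
tcp_rot: [-3.142, -0.0, 3.122]
contact_force: [0.1, 0.0, 0.6]
opening: -0.002
```

```bash
python3 - <<'E'
from h import *
im=r.grab_frame('side');cv2.imwrite('pics/side2.png',im)
im2=r.grab_frame('top');cv2.imwrite('pics/top2.png',im2)
cv2.imwrite('pics/crop3.png',np.hstack([cv2.resize(im[230:330,270:410],(480,343)),cv2.resize(im2[220:320,250:342],(316,343))]))
print(r.sense()['eef_pos'],r.sense()['tcp_rot'],r.sense()['contact_force'],r.sense()['opening'])
E
```

```text
[341.56045856  92.77381039 126.0557204 ] [-3.14158696e+00 -1.13788297e-04  3.12221715e+00] [-0.31031333  0.44580828 -0.69514657] 0.0007919212339857413
```

View pics/crop3.png

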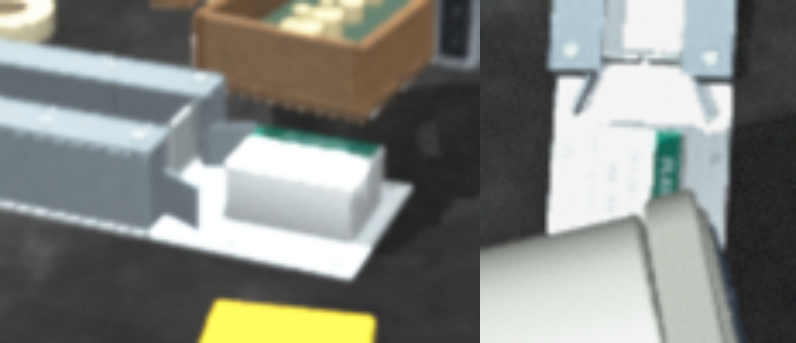

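The carton lies flat on the ledge, long side along the lane, and the gripper is shut behind it. I'll measure its far right corner at top (309,258).

```bash
python3 - <<'E'
from h import *
im=cv2.imread('pics/top2.png')
cv2.imwrite('pics/crop4.png',cv2.resize(im[235:305,265:335],(700,700),interpolation=cv2.INTER_CUBIC)[:600])
for p in [(682,132),(600,124)]:
  uv=(250+(p[0]-480)*92/316,220+p[1]*100/343);print(uv,onz('top',uv,37))
E
```

```text
(308.8101265822785, 258.4839650145773) [456.17696896  64.7284453   37.        ]
(284.9367088607595, 256.1516034985423) [459.51046664 112.91091048  37.        ]
```

View pics/crop4.png

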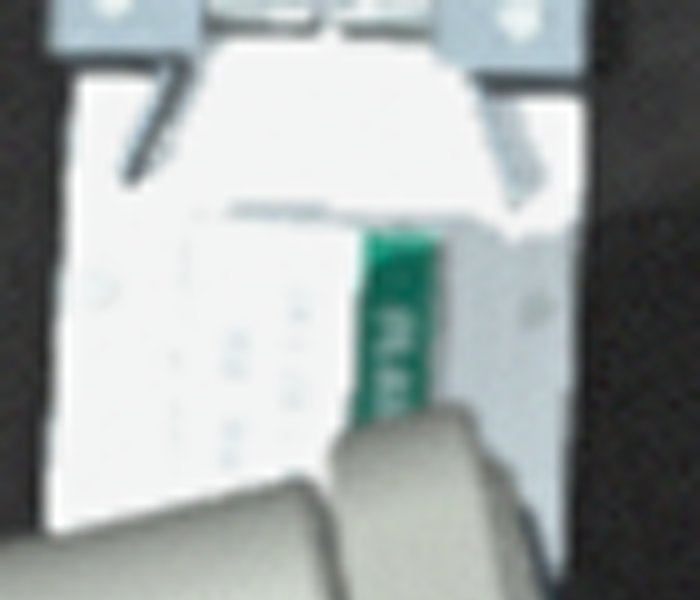

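The carton sits straight and centred within a couple of mm. I'm lowering the shut fingers behind it.

Call:
carry_out:
  rows: "0 0 0 0.6 0;0 0 0 0.7 0;0 0 0 0.7 0;0 0 0 0.6 0;0 0 0 0.4 0;0 0 0 0.1 0;0 0 0 0 0;0 -0.4 0 0 0;0 -0.3 0 0 0;0 -0.2 0 0 0;0 0 0 0 0;0 0 0 0 0"

```text
clock: 14.8
eef_pos: [368.1, 92.2, 33.0]
tcp_rot: [-3.141, -0.001, 3.122]
contact_force: [0.4, -0.4, -0.0]
opening: -0.004
```

Call:
carry_out:
  rows: "0 -0.2 0 0 0;0 -0.2 0 0 0;0 -0.2 0 0 0;0 -0.2 0 0 0;0 -0.2 0 0 0;0 -0.2 0 0 0;0 -0.2 0 0 0;0 0 0 0 0"

```text
clock: 15.8
eef_pos: [411.3, 91.5, 33.1]
tcp_rot: [3.141, 0.001, 3.122]
contact_force: [0.2, -0.4, 0.7]
opening: -0.003
```

```bash
python3 - <<'E'
from h import *
im=r.grab_frame('side');cv2.imwrite('pics/side3.png',im)
im2=r.grab_frame('top');cv2.imwrite('pics/top3.png',im2)
cv2.imwrite('pics/crop5.png',np.hstack([cv2.resize(im[210:330,250:410],(457,343)),cv2.resize(im2[220:320,250:342],(316,343))]))
E
```

```text
(no output)
```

View pics/crop5.png

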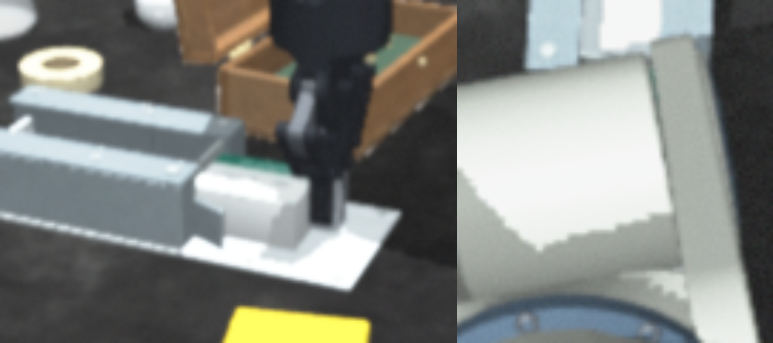

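The carton has slid straight into the funnel with the fingers right behind it. I'm going on through the flap.

Call:
carry_out:
  rows: "0 -0.15 0 0 0;0 -0.15 0 0 0;0 -0.15 0 0 0;0 -0.15 0 0 0;0 -0.15 0 0 0;0 -0.15 0 0 0"

```text
clock: 16.65
eef_pos: [430.7, 89.9, 32.1]
tcp_rot: [-3.139, -0.013, 3.122]
contact_force: [-22.2, 0.5, 18.4]
opening: 0.001
```

Call:
carry_out:
  rows: "0 -0.15 0 0 0;0 -0.15 0 0 0;0 -0.15 0 0 0;0 -0.15 0 0 0;0 -0.15 0 0 0;0 -0.15 0 0 0"

```text
clock: 17.4
eef_pos: [464.5, 90.4, 33.0]
tcp_rot: [-3.141, -0.001, 3.122]
contact_force: [-1.7, -0.8, 0.1]
opening: 0.002
```

```bash
python3 - <<'E'
from h import *
im=r.grab_frame('side');cv2.imwrite('pics/side4.png',im)
im2=r.grab_frame('top')
cv2.imwrite('pics/crop6.png',np.hstack([cv2.resize(im[210:330,230:390],(457,343)),cv2.resize(im2[150:250,250:342],(316,343))]))
s=r.sense();print(s['eef_pos'],s['contact_force'])
E
```

```text
[465.24031987  90.46130787  33.15783299] [-1.09843675  0.59386154 -0.62307919]
```

View pics/crop6.png

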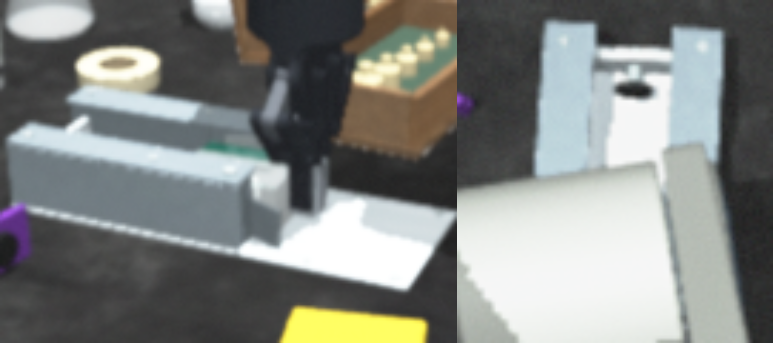

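The carton is flat inside the mouth. The buffer disc shows at top (302,176), so contact should come at a TCP x of about 545. I'm advancing to about 515 and then slowly.

Call:
carry_out:
  rows: "0 -0.15 0 0 0;0 -0.15 0 0 0;0 -0.15 0 0 0;0 -0.15 0 0 0;0 -0.15 0 0 0;0 -0.15 0 0 0;0 -0.15 0 0 0;0 -0.15 0 0 0;0 -0.15 0 0 0;0 -0.15 0 0 0;0 -0.1 0 0 0;0 0 0 0 0"

```text
clock: 19.0
eef_pos: [513.1, 89.6, 33.2]
tcp_rot: [3.141, 0.001, 3.122]
contact_force: [-0.1, 0.6, -1.1]
opening: 0.003
```

```bash
python3 - <<'E'
from h import *
im2=r.grab_frame('top');im=r.grab_frame('side')
cv2.imwrite('pics/crop7.png',np.hstack([cv2.resize(im[210:330,210:370],(457,343)),cv2.resize(im2[150:250,250:342],(316,343))]))
s=r.sense();print(s['eef_pos'],s['contact_force'])
print(proj('top',(630,87,21)),proj('top',(602,88,37)))
E
```

```text
[513.02454259  89.55784033  33.2452481 ] [-9.21929126e-01 -5.26059110e-04  2.08665229e-02]
[301.15554884 175.92201967] [299.80280773 187.24970533]
```

View pics/crop7.png

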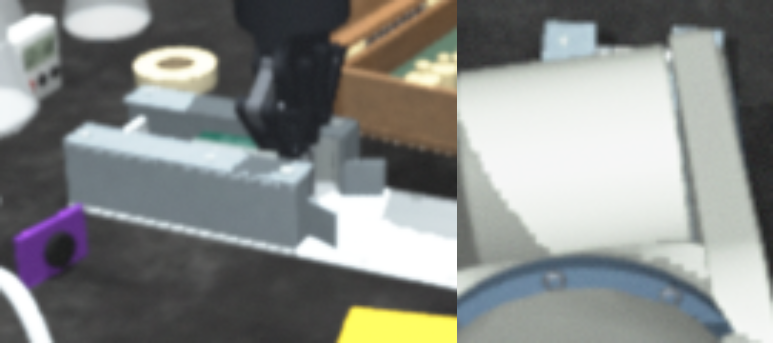

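Call:
carry_out:
  rows: "0 -0.1 0 0 0;0 -0.1 0 0 0;0 -0.1 0 0 0;0 -0.1 0 0 0;0 -0.07 0 0 0;0 -0.07 0 0 0;0 0 0 0 0"

```text
clock: 19.98
eef_pos: [529.0, 89.2, 33.1]
tcp_rot: [3.142, 0.001, 3.122]
contact_force: [-1.3, 1.0, -0.2]
opening: 0.005
```

Call:
carry_out:
  rows: "0 -0.05 0 0 0;0 -0.05 0 0 0;0 -0.05 0 0 0;0 0 0 0 0"

```text
clock: 20.48
eef_pos: [533.5, 89.1, 33.1]
tcp_rot: [3.141, 0.001, 3.122]
contact_force: [-1.4, 0.3, 0.4]
opening: -0.004
```

Now steps of 1 mm or less, stopping on force.

Call:
carry_out:
  rows: "0 -0.03 0 0 0;0 -0.03 0 0 0;0 -0.03 0 0 0;0 0 0 0 0"

```text
clock: 20.98
eef_pos: [536.6, 89.1, 33.3]
tcp_rot: [3.141, 0.001, 3.122]
contact_force: [-1.2, -0.1, -1.0]
opening: 0.002
```

Call:
carry_out:
  rows: "0 -0.03 0 0 0;0 -0.03 0 0 0;0 0 0 0 0"

```text
clock: 21.35
eef_pos: [537.8, 89.0, 33.1]
tcp_rot: [3.142, 0.0, 3.122]
contact_force: [-0.7, 0.3, 0.5]
opening: -0.003
```

Call:
carry_out:
  rows: "0 -0.03 0 0 0;0 -0.03 0 0 0;0 0 0 0 0"

```text
clock: 21.72
eef_pos: [539.7, 89.0, 33.1]
tcp_rot: [3.142, 0.0, 3.122]
contact_force: [-0.6, -0.2, -0.3]
opening: -0.0
```

Call:
carry_out:
  rows: "0 -0.03 0 0 0;0 -0.03 0 0 0;0 0 0 0 0"

```text
clock: 22.1
eef_pos: [541.5, 89.0, 33.1]
tcp_rot: [3.142, 0.0, 3.122]
contact_force: [0.4, -0.2, -0.2]
opening: -0.001
```

Call:
carry_out:
  rows: "0 -0.03 0 0 0;0 -0.03 0 0 0;0 0 0 0 0"

```text
clock: 22.48
eef_pos: [543.2, 88.9, 33.1]
tcp_rot: [3.142, 0.0, 3.122]
contact_force: [-0.6, -0.8, 0.1]
opening: -0.002
```

Call:
carry_out:
  rows: "0 -0.03 0 0 0;0 -0.02 0 0 0;0 0 0 0 0"

```text
clock: 22.85
eef_pos: [543.3, 88.8, 32.9]
tcp_rot: [-3.141, -0.003, 3.122]
contact_force: [-5.9, 0.5, 5.3]
opening: -0.001
```

Call:
carry_out:
  rows: "0 -0.03 0 0 0;0 -0.02 0 0 0;0 0 0 0 0"

```text
clock: 23.22
eef_pos: [543.3, 88.8, 32.8]
tcp_rot: [-3.141, -0.005, 3.122]
contact_force: [-10.5, 2.1, 9.1]
opening: -0.002
```

Contact is firm: the TCP has stopped at 543.3 mm with 10 N. I'm easing off slightly and holding.

Call:
carry_out:
  rows: "0 0.025 0 0 0;0 0 0 0 0;0 0 0 0 0;0 0 0 0 0;0 0 0 0 0;0 0 0 0 0"

```text
clock: 23.98
eef_pos: [543.3, 88.8, 32.8]
tcp_rot: [-3.141, -0.004, 3.122]
contact_force: [-8.0, 0.9, 5.0]
opening: -0.003
```

```bash
python3 - <<'E'
from h import *
im2=r.grab_frame('top');im=r.grab_frame('side')
cv2.imwrite('pics/crop8.png',np.hstack([cv2.resize(im[210:330,210:370],(457,343)),cv2.resize(im2[150:250,250:342],(316,343))]))
s=r.sense();print(s['eef_pos'],s['contact_force'])
E
```

```text
[543.30575827  88.81516234  32.78766242] [-7.31821412  0.89431669  6.21968099]
```

View pics/crop8.png

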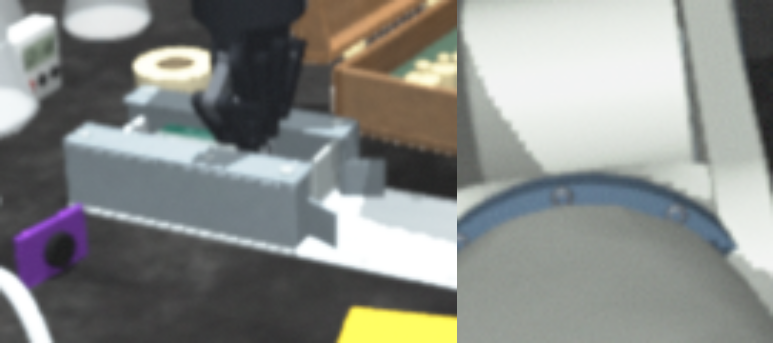

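It held about 8 N for 0.75 s, with the carton front at about 626, which matches the buffer seen near 629. I'm backing off a few mm and lifting straight out through the slot.

Call:
carry_out:
  rows: "0 0.1 0 0 0;0 0.1 0 0 0;0 0 0 0 0;0 0 0 -0.3 0;0 0 0 -0.4 0;0 0 0 -0.5 0;0 0 0 -0.7 0;0 0 0 -0.8 0;0 0 0 -0.8 0;0 0 0 -0.8 0;0 0 0 0 0"

```text
clock: 25.45
eef_pos: [540.7, 89.2, 164.7]
tcp_rot: [3.141, 0.005, 3.122]
contact_force: [0.3, 0.1, 0.7]
opening: -0.001
```

Call:
carry_out:
  rows: "0 0.9 0 -0.8 0;0 0.9 0 -0.8 0;0 0.9 0 -0.8 0;0 0.9 0 0 0;0 0.9 0 0 0;0 0.9 0 0 0;0 0.9 0 0 0;0 0.5 0.9 0 0;0 0 0.9 0 0;0 0 0.9 0 0;0 0 0.9 0 0;0 0 0.9 0 0"

```text
clock: 26.95
eef_pos: [337.5, 228.6, 233.6]
tcp_rot: [-3.141, -0.001, 3.123]
contact_force: [0.8, -0.5, 0.8]
opening: 0.001
```

```bash
python3 - <<'E'
from h import *
im2=r.grab_frame('top');im=r.grab_frame('side');cv2.imwrite('pics/top9.png',im2);cv2.imwrite('pics/side9.png',im)
cv2.imwrite('pics/crop9.png',np.hstack([cv2.resize(im[210:330,210:370],(457,343)),cv2.resize(im2[150:250,250:342],(316,343))]))
s=r.sense();print(s['clock'],s['eef_pos'],s['contact_force'])
E
```

```text
27.05 [337.89099371 229.52948828 233.72470932] [-1.04847402 -0.18473801 -0.34034518]
```

View pics/crop9.png

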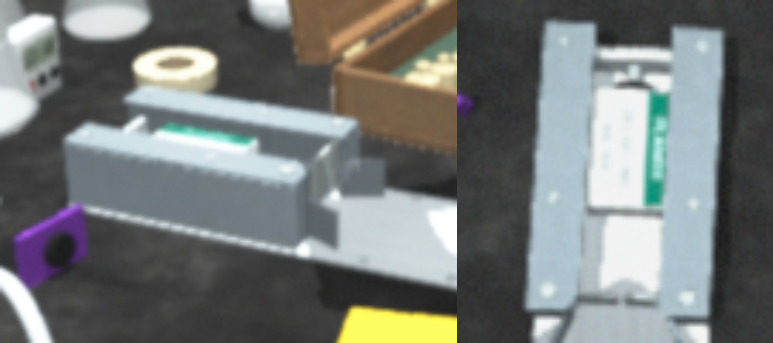

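View pics/top9.png

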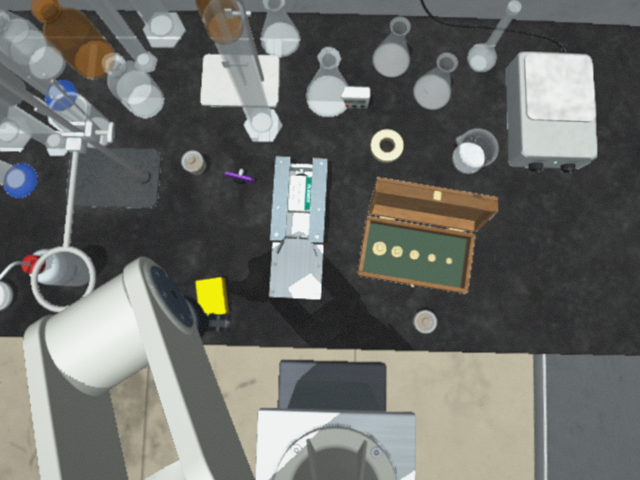

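The carton lies in the lane with its front edge at the buffer and the bystanders look undisturbed. I'll measure it and enlarge the flap.

```bash
python3 - <<'E'
from h import *
im=cv2.imread('pics/top9.png');s=cv2.imread('pics/side9.png')
a=cv2.resize(im[155:255,268:332],(384,600),interpolation=cv2.INTER_CUBIC)
b=cv2.resize(s[235:305,290:340],(400,560),interpolation=cv2.INTER_CUBIC)
o=np.zeros((600,784,3),np.uint8);o[:,:384]=a;o[:560,384:]=b;cv2.imwrite('pics/crop10.png',o)
for p in [(618,86),(665,90),(590,207),(662,213)]:
  print(onz('top',(250+(p[0]-457)*92/316,150+p[1]*100/343),37).round(1))
im0=cv2.imread('pics/top0.png')
for n,(u,v,w) in dict(ba=(193,161,16),bb=(425,321,16),tape=(387,145,22),beaker=(475,150,28)).items():
  d=cv2.absdiff(im0[v-w:v+w,u-w:u+w],im[v-w:v+w,u-w:u+w]);print(n,d.mean().round(2),(d.max(2)>60).sum())
E
```

```text
[627.5  94.9  37. ]
[625.8  66.7  37. ]
[553.3 108.9  37. ]
[550.8  66.   37. ]
ba 3.51 0
bb 7.23 0
tape 3.15 0
beaker 3.15 0
```

View pics/crop10.png

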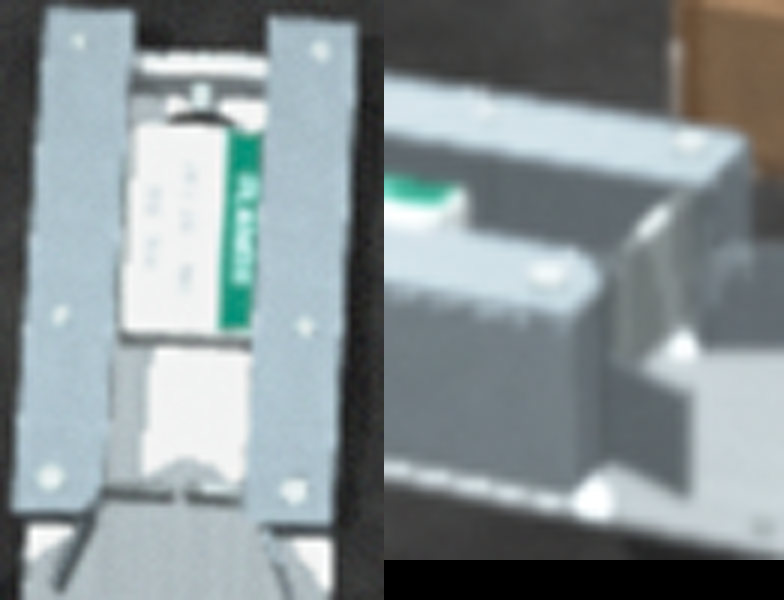

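The flap reads as one closed line across the mouth, at crop (180,495). The carton is aligned with its front edge on the buffer disc, and no bystander has moved. I'm handing in.

```bash
python3 -c "
from rig import r
print(r.sense()['clock']);print(r.sign_off())"
```

```text
27.05
the job is handed in; nothing more can be done
None
```

I put the white/teal carton flat on the ledge, let go, and pushed it with the shut fingers through the flap and along the lane to the buffer. I pressed it there for about 0.75 s at roughly 8 N, lifted the fingers out through the slot, and handed the job in at 27 s.

The last pictures show:
- **Carton:** it lies flat and straight in the lane, its front edge at x ≈ 627 mm on the buffer.
- **Flap:** both leaves are shut.
- **Bystanders:** the before and after pictures show no movement.

Two readings stand out:
- **At the flap:** the wrist force briefly read about 22 N along the lane and 18 N upward, more than the 3 to 10 N expected there. The carton was not yet near the end stop.
- **At the buffer:** the first press peaked at 10.5 N along the lane, just over the 10 N asked but below the 16 N limit. An upward 5 to 9 N read with the pressing, and I did not explain it.

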